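Index the cast turntable to the curing lamp

ROBOT

A 6-joint arm with a two-finger parallel gripper is mounted at the origin on the work surface. World frame = base frame: x ahead of the robot, y to its left, z up, the work surface at z = 0. Lengths are in m, angles in rad, forces in N, time in s.
With the tool pointing down it reaches from about 0.35 to 0.85 m from the base axis. Payload 8.1 kg.
Tool frame: the origin (TCP) lies at the very end of the fingers, on their centre line; the grasp point (between the pads) lies 19 mm behind it (tcp_to_grasp is the distance from the TCP to the grasp point, in m); z points along the fingers, y is the line along which they close (so a half turn about z gives the same grasp; the last joint's range is limited). The gripper opens to 93 mm and grips with 3 to 60 N. Pads are 15 mm wide; open, the fingers measure 128 mm over their backs; the gripper's body (75 mm by 188 mm) begins 65 mm behind the grasp point.
Start: joints at [-1.399, 0.13, 1.488, -0, 1.523, -0.085], TCP at [0.152, -0.58, 0.219] pointing down, gripper open.
Joint ranges: [-2.96, 2.96], [-0.89, 2.26], [0.02, 2.5], [-1.34, 4.48], [0, 2.73], [-2.66, 2.66]. Speed limits (rad/s): [2.39, 2.39, 2.79, 3.14, 3.14, 3.14].

INTERFACE

Orientations are given as a 3x3 rotation matrix whose columns are the frame's x, y, z axes.
In Python, from bench import * gives the robot as it stands.
- The arm moves only by the tool arm_command, never from a script. Its argument "rows" is a list of rows, each an object with "twist": the turn, a rotation vector about the tool's x, y, z in rad, a list of three; "slide": the shift along the tool's x, y, z in mm, a list of three; "fingers": the closure, from -1 (fully open) to 1 (shut), so that 0 is half open. In form: [{"twist": [wx, wy, wz], "slide": [x, y, z], "fingers": fingers}, ...]. A call has 1 to 12 rows; each row is the pose to reach, as a shift and turn from the pose commanded when the call began, along the tool's axes at that moment; what a row does not reach only later rows make up. A row lasts 1/12 s, in which the tool goes at most 41.7 mm and 7.16 degrees, less where a joint would pass 70% of its speed; a pose out of reach is approached as far as the arm can. A call with a gripper value outside its range is refused whole. The fingers move at their own pace and stop on an object; "grip_force" is the grip in N (left out, the last holds). Time passes only in rows, so rows that repeat a pose let the fingers close. It gives the time, the measured TCP pose, the force, the opening and the grip force at its end, in the units of the state.
- state(): the state, without advancing time (a new reading comes with each control period).
- grab_frame(name): name is "scene" or "side" or "wrist"; returns the picture (480x640x3 uint8, red, green, blue); there is no depth.
- camera_info(name): a dict with "fx", "fy", "cx", "cy" (pixels), "distortion" ([k1, k2, p1, p2, k3] as OpenCV has them; the pictures are not rectified), "origin" and "orientation" of the camera in the world; the wrist camera has in their place "T_tool_cam" (4x4, takes a point from camera to tool coordinates, whose origin is the TCP and whose axes are the flange's). Camera axes: x right, y up, looking along -z (the intrinsics and any distortion apply to the point x, -y, -z); pixel columns grow to the right and rows downward; lengths in m; the calibration is good to about 2 mm. A picture is of the moment at which its call begins: read the wrist's pose just before it. camera_info takes no time and is no camera call.
- job_done(): hands the job in; it is judged then, once.
The state is a dict: "clock": time; "joints": joint angles; "joint_vel": joint speeds; "effort": joint torques, N m; "tool_pos": TCP position; "orientation": TCP orientation; "wrist_force": force on the tool from outside, world axes, zero at the start; "ft_torque": the same for the moment, N m; "finger_gap": opening from 0.0 (shut) to 1.0 (fully open); "finger_force": force on a finger pad.
Only numpy, scipy, OpenCV 4.12 (cv2) and the standard library are available. Lean on these libraries where they do the work, as an engineer would, in place of code of your own. Each camera call takes 0.05 s, during which the arm holds its last target. There are 200 camera calls.

TASK

Bring the horseshoe-shaped cast on the indexing turntable under the white bell-shaped curing lamp: with the fingertips press the black plunger inside its collar down to free the table, push the collar round to the next hole towards the side that takes this cast under the lamp, and let the plunger spring back up so that it locks in that hole. Nothing is gripped or lifted for this; do not touch the casts on the turntable, the lamp or the magnifier, and leave the loose things on the table where they are.

Things in the scene. Friction and masses are not known exactly. Their poses are not given: they have to be found in the camera images.
- base: the turntable's fixed part: a 270 mm square grey foot (12 mm thick) under a 304 mm round aluminium index plate, top face 36 mm up, with eight black holes 45 degrees (0.785 rad) apart on a circle of 125 mm radius, joined by a narrow slot. Origin at the underside, on the turning axis
- axis (a point): vertical turning axis, at the top face of the turning steel disc (194 mm across, top 50 mm above the work surface). The disc has a 62 mm wide arm reaching out to 155 mm radius, with the plunger's collar on it. Fixed on the disc stand one full horseshoe cast, opposite the arm, and two short straight part casts, a quarter turn either side
- collar (a point): centre of the upper rim of the collar: an upright aluminium ring on the arm, 62 mm outside, 52 mm inside diameter, from the arm's top (50 mm up) to 78 mm above the work surface, 125 mm from the axis, turning with the table. Pushing sideways on its inner wall from inside turns the table; freed, that takes a few newtons
- plunger_top (a point): centre of the flat top of the plunger, a black disc 45 mm across inside the collar; 70 mm above the work surface when up, 8 mm below the collar's rim. It goes straight down 16 mm against a spring (about 5 N at first, 8 N fully in)
- plunger (a joint): how far the plunger is pressed, m: 0 up (locked in a hole), 0.016 fully in. From about 0.011 on the table is free to turn. If it is let go between holes it stays down by itself at about 0.010, rides along under the index plate, and snaps up into the next hole
- rotor (a joint): turn of the table, rad, 0 at the start hole, positive anticlockwise seen from above; the next holes are at +0.785 and -0.785; end stops at +1.15 and -1.15
- cast_centre (a point): middle of the full horseshoe cast on the disc (pale stone, 56 x 56 mm, 29 mm tall, standing on the disc at 62 mm from the axis, opposite the collar), at half height, 65 mm above the work surface; it turns with the table
- cast: the same full horseshoe cast on the disc, origin at its underside; must not be touched
- part_cast_a: short straight part cast fixed on the disc, 18 x 42 x 28 mm, origin at its underside; must not be touched
- part_cast_b: the other short straight part cast fixed on the disc, same size; must not be touched
- lamp_spot (a point): the point straight under the lamp's head at the height of the cast's middle (65 mm). The lamp's white bell-shaped head is 60 mm across, from 105 to 167 mm above the work surface; it hangs over the disc, one hole to the left or to the right of the cast's start place
- lamp: the curing lamp's stand: post 14 mm thick, 174 mm high, on a 40 mm foot beyond the turntable; its arm carries the bell-shaped head 130 mm towards the robot's side. Origin at the foot's underside; fixed
- magnifier: a like stand with a flat black ring with a round glass, 68 mm across, 151 to 159 mm up, in place of a lamp head, over the opposite side; not part of the job. Origin at the foot's underside; fixed
- spare_cast: loose horseshoe cast like the one on the turntable, 56 x 56 x 29 mm, on the table near the turntable; not part of the job; origin at its underside
- jar: loose white jar with black cap, 44 mm across, 55 mm tall, near the turntable; origin at its underside
- spatula: loose mixing spatula, 190 mm long, lying in front of the turntable on the robot's side
- bowl: loose dark green mixing bowl, 124 mm across, 75 mm tall; origin at its underside
- bottle: loose white bottle, 60 mm across, 150 mm tall; origin at its underside
- wax_box: loose cardboard box 90 x 60 x 35 mm; origin at its underside
- cup: loose clear cup, 66 mm across, 70 mm tall; origin at its underside
Mind the look-alikes: they are no part of the job. What is shaped like the lamp but blue is not meant.

How it is judged:
On the way, in this order (a step that is already met when the one before it is completed fails the run):
1. the plunger is pressed in by the fingers while the table still stands at its first hole (value of joint plunger above 0.01 m and contact force between the fingers and plunger above 1 N and value of joint rotor between -0.15 and 0.15 rad), for 0.02 s.
2. the horseshoe cast stands under the lamp and the plunger has sprung up into the hole (horizontal distance between cast_centre and lamp_spot below 0.008 m and value of joint plunger below 0.003 m), for 0.2 s.
At the end, for the whole second after the job is handed in: the horseshoe cast on the disc is within 8 mm (seen from above) of the point under the lamp, the plunger is up in its hole (less than 3 mm in), and the table is at rest (all of step 2 and velocity of joint rotor between -0.03 and 0.03 rad/s); the robot touches nothing.
It fails at once if a cast on the turntable was touched (contact force between any of the fingers, the arm and cast above 0.5 N or contact force between any of the fingers, the arm and part_cast_a above 0.5 N or contact force between any of the fingers, the arm and part_cast_b above 0.5 N).
It fails at once if the lamp or the magnifier was touched (contact force between any of the fingers, the arm and lamp above 0.5 N or contact force between any of the fingers, the arm and magnifier above 0.5 N).
It fails at once if a loose thing on the table was lifted, carried or pushed more than 20 mm (distance of any of spare_cast, jar, spatula, bowl, bottle, wax_box, cup from where it was at the start of the episode above 0.02 m).
It also fails if it takes over 42 s, if anything falls off the work surface, if the arm or the gripper's body presses on something with over 40 N, if the wrist force passes 120 N, or if a joint passes its speed limit or range.

## Working session

There is one attempt and no reset: what is moved stays moved. The work goes in short steps, Python scripts to look and compute and a tool call to move; the robot and the scene stay as the last step left them, time stands still between calls to the robot, and variables do not carry over. Pictures are saved under pics/ and viewed, at most 10 in all, crops included, and the job is handed in when it is done.

Besides the shell and the picture viewer there is one more tool, called after ">>>" as a command line: name --argument value ..., lists and objects as JSON in quotes. arm_command: Moves the arm, as the interface text tells. Its arguments: {"type":"object","properties":{"rows":{"type":"array","items":{"type":"object","properties":{"twist":{"type":"array","items":{"type":"number"}},"slide":{"type":"array","items":{"type":"number"}},"fingers":{"type":"number"}}}},"grip_force":{"type":"number"}},"required":["rows"]}

```bash
mkdir -p pics
python3 - <<'E'
from bench import *
import cv2
s=state();print(s['clock'],s['tool_pos'],s['orientation'],s['finger_gap'])
for n in ["scene","side"]:
    cv2.imwrite(f"pics/{n}0.png",grab_frame(n)[:,:,::-1]);print(n,camera_info(n))
print(camera_info("wrist"))
E
```

```text
0.0 [ 0.15231519 -0.5797589   0.21758901] [[ 9.67203505e-01  2.54002512e-01 -3.22246475e-04]
 [ 2.54002675e-01 -9.67201837e-01  1.80198253e-03]
 [ 1.46030708e-04 -1.82473529e-03 -9.99998325e-01]] 1.000601209098747
scene {'fx': 442.89152291348023, 'fy': 442.89152291348023, 'cx': 319.80171860032203, 'cy': 233.8109811192459, 'distortion': array([-0.05936808,  0.        ,  0.        ,  0.        ,  0.        ]), 'origin': array([ 1.40504182, -0.25788153,  0.6718823 ]), 'orientation': array([[ 0.30789101, -0.52236345,  0.79519781],
       [ 0.95118789,  0.18752706, -0.24510244],
       [-0.02108855,  0.83184736,  0.55460368]])}
side {'fx': 597.8578796582241, 'fy': 597.8578796582241, 'cx': 315.1908006621869, 'cy': 242.64373154263419, 'distortion': array([-0.17846509,  0.        ,  0.        ,  0.        ,  0.        ]), 'origin': array([0.65634391, 1.07730166, 1.16074495]), 'orientation': array([[-0.99657896, -0.06296921,  0.05352811],
       [ 0.0824177 , -0.70908842,  0.70028632],
       [-0.00614032,  0.70230227,  0.71185238]])}
{'fx': 432.55650871900474, 'fy': 432.55650871900474, 'cx': 323.35989983670925, 'cy': 245.3644088857447, 'distortion': array([-0.05189646,  0.        ,  0.        ,  0.        ,  0.        ]), 'T_tool_cam': array([[ 1.09641036e-03,  9.62140718e-01,  2.72550979e-01,
         7.60653755e-02],
       [ 9.99999165e-01, -1.24118170e-03,  3.58765928e-04,
         2.26583449e-05],
       [ 6.83468594e-04,  2.72550358e-01, -9.62141276e-01,
        -1.66244546e-01],
       [ 0.00000000e+00,  0.00000000e+00,  0.00000000e+00,
         1.00000000e+00]])}
```

View pics/scene0.png

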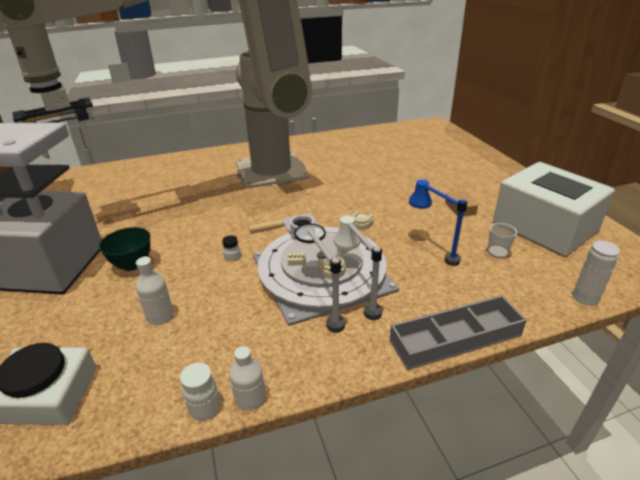

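View pics/side0.png

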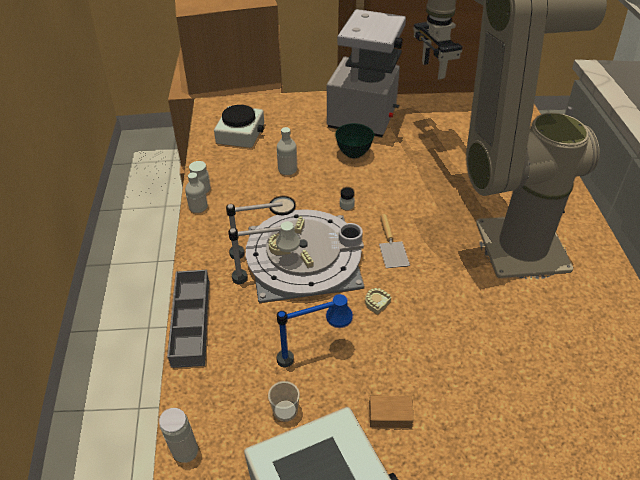

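The overview shows the collar at about (350,235) on the side view with the white lamp head at (287,235) and magnifier ring at (282,205). I'll zoom in on both views.

```bash
python3 - <<'E'
import cv2,numpy as np
a=cv2.imread("pics/side0.png")[190:310,230:400];b=cv2.imread("pics/scene0.png")[205:335,240:410]
a=cv2.resize(a,None,fx=4.5,fy=4.5,interpolation=cv2.INTER_CUBIC)
b=cv2.resize(b,None,fx=4.5,fy=4.5,interpolation=cv2.INTER_CUBIC)
cv2.imwrite("pics/a.png",a);cv2.imwrite("pics/b.png",b)
E
cat > h.py <<'E'
import numpy as np,cv2
from bench import *
def ray(n,px,T=None):
    c=camera_info(n);K=np.array([[c['fx'],0,c['cx']],[0,c['fy'],c['cy']],[0,0,1]])
    p=cv2.undistortPoints(np.array(px,float).reshape(-1,1,2),K,c['distortion']).reshape(-1,2)
    d=np.c_[p[:,0],-p[:,1],-np.ones(len(p))]
    if n=="wrist":
        s=state();W=np.eye(4);W[:3,:3]=s['orientation'];W[:3,3]=s['tool_pos'];W=W@c['T_tool_cam'];R,o=W[:3,:3],W[:3,3]
    else: R,o=c['orientation'],c['origin']
    return o,d@R.T
def onz(n,px,z):
    o,d=ray(n,px);return o+d*((z-o[2])/d[:,2])[:,None]
E
```

```text
(no output)
```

View pics/a.png

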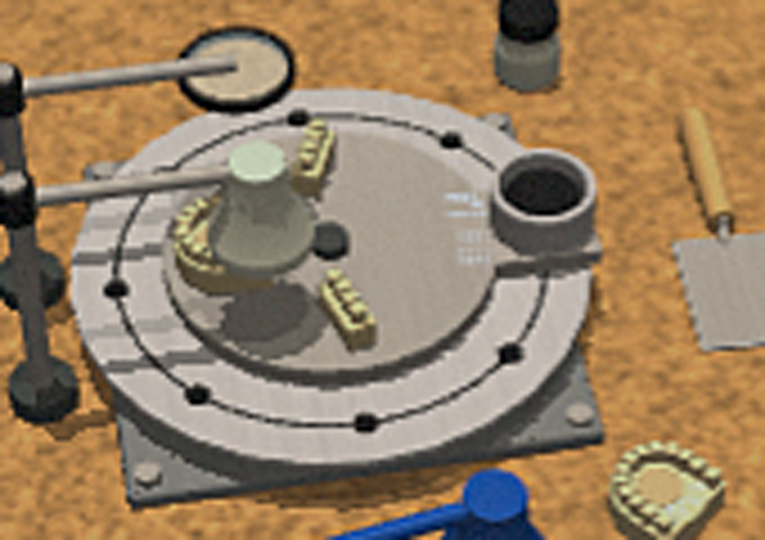

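View pics/b.png

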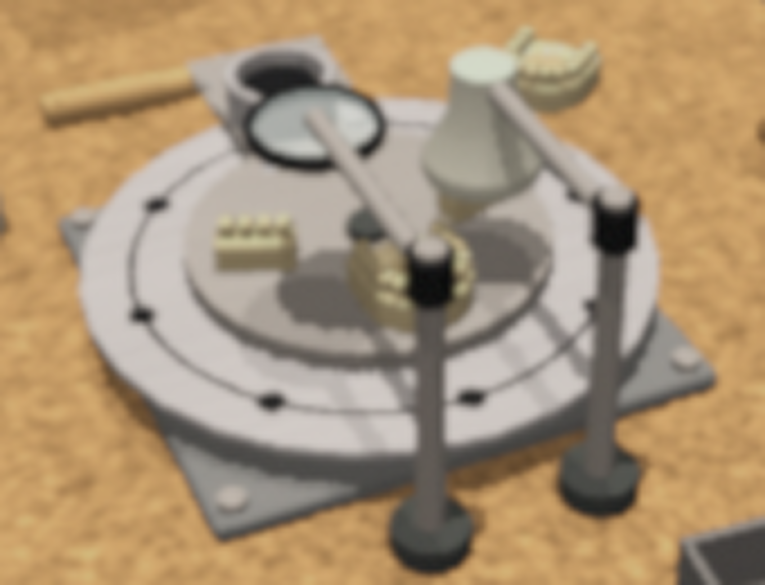

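Run:
```python
from h import *
A=lambda p:(np.array(p,float)+.5)/4.5-.5+[230,190]
B=lambda p:(np.array(p,float)+.5)/4.5-.5+[240,205]
hs={'side':A([(299,118),(451,140),(116,288),(198,395),(365,422),(511,352)]),'scene':B([(157,204),(142,314),(272,401),(471,397)])}
for n,p in hs.items():
    q=onz(n,p,.036)[:,:2];M=np.c_[2*q,np.ones(len(q))];s=np.linalg.lstsq(M,(q**2).sum(1),rcond=None)[0]
    print(n,'axis',s[:2],'r',np.sqrt(s[2]+s[0]**2+s[1]**2),'ang',np.degrees(np.arctan2(*(q-s[:2]).T[::-1])).round(1))
for nm,a,b,z in [('collar',(543,188),(281,77),.078),('lamp',(258,162),(484,66),.167),('mag',(236,70),(317,125),.159)]:
    print(nm,onz('side',A([a]),z),onz('scene',B([b]),z))
```

```text
side axis [ 0.60518298 -0.01320218] r 0.12533453310688267 ang [ -85.1 -129.8    4.7   50.2   94.9  140.5]
scene axis [ 0.60447741 -0.00821809] r 0.12535569312442565 ang [-130.1  -85.3  -40.     4.8]
collar [[ 0.48093014 -0.02065631  0.078     ]] [[ 0.48601305 -0.02068273  0.078     ]]
lamp [[0.64454169 0.0363488  0.167     ]] [[0.64732606 0.03825157 0.167     ]]
mag [[ 0.65307591 -0.04741613  0.159     ]] [[ 0.65762252 -0.04883647  0.159     ]]
```

Side and scene agree: axis is about (0.605, -0.011), collar about (0.481, -0.022). The cast is at +5°, the lamp at +50° and the magnifier at -40°, so the table must turn +0.785 (anticlockwise). The collar will end near (0.5245, -0.1065). First I'll move over the collar.

>>> arm_command --rows '[{"twist": [0,0,0.256],"slide": [459,-456,20],"fingers": 1},{"twist": [0,0,0.256],"slide": [459,-456,20],"fingers": 1},{"twist": [0,0,0.256],"slide": [459,-456,20],"fingers": 1},{"twist": [0,0,0.256],"slide": [459,-456,20],"fingers": 1},{"twist": [0,0,0.256],"slide": [459,-456,20],"fingers": 1},{"twist": [0,0,0.256],"slide": [459,-456,20],"fingers": 1},{"twist": [0,0,0.256],"slide": [459,-456,20],"fingers": 1},{"twist": [0,0,0.256],"slide": [459,-456,20],"fingers": 1},{"twist": [0,0,0.256],"slide": [459,-456,20],"fingers": 1},{"twist": [0,0,0.256],"slide": [459,-456,20],"fingers": 1},{"twist": [0,0,0.256],"slide": [459,-456,20],"fingers": 1},{"twist": [0,0,0.256],"slide": [459,-456,20],"fingers": 1}]'

```text
clock: 1.1
tool_pos: [0.4062, -0.1476, 0.203]
orientation: [[1.0, 0.001, 0.0], [0.001, -1.0, -0.0], [0.0, 0.0, -1.0]]
wrist_force: [0.8, -0.3, 0.2]
finger_gap: 0.194
finger_force: 0.0
```

>>> arm_command --rows '[{"twist": [0,0,0],"slide": [60,-100,0],"fingers": 1},{"twist": [0,0,0],"slide": [60,-100,0],"fingers": 1},{"twist": [0,0,0],"slide": [60,-100,0],"fingers": 1},{"twist": [0,0,0],"slide": [60,-100,0],"fingers": 1},{"twist": [0,0,0],"slide": [60,-100,0],"fingers": 1},{"twist": [0,0,0],"slide": [60,-100,0],"fingers": 1}]'

```text
clock: 1.6
tool_pos: [0.4653, -0.0497, 0.2027]
orientation: [[1.0, 0.002, -0.001], [0.002, -1.0, -0.0], [-0.001, 0.0, -1.0]]
wrist_force: [0.1, -1.2, -0.9]
finger_gap: 0.007
finger_force: 0.0
```

Run:
```python
from h import *
s=state();print(s['clock'],s['tool_pos'],s['orientation'].round(3) if hasattr(s['orientation'],'round') else s['orientation'],s['finger_gap'],s['wrist_force'])
cv2.imwrite("pics/w1.png",grab_frame("wrist")[:,:,::-1])
```

```text
1.6 [ 0.4653032  -0.04967264  0.20272873] [[ 1.     0.002 -0.001]
 [ 0.002 -1.    -0.   ]
 [-0.001  0.    -1.   ]] 0.006815715735959522 [ 0.13507417 -1.2178902  -0.92295709]
```

View pics/w1.png

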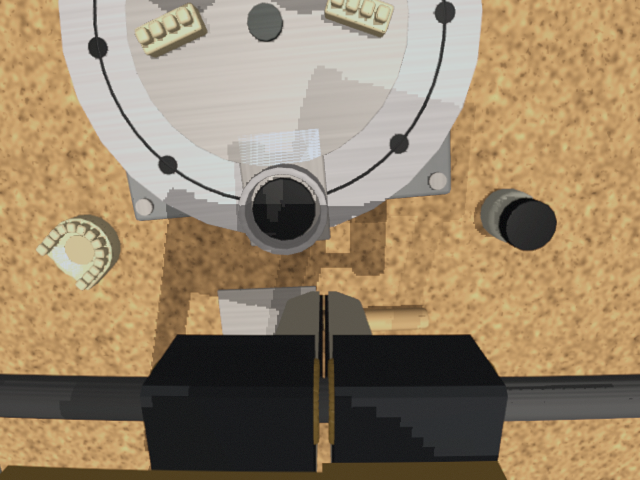

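The wrist view shows the collar with the black plunger at (283,209), and holes at (97,47), (168,165), (399,144) and (445,11).

Run:
```python
from h import *
im=cv2.imread("pics/w1.png");g=im.max(2);m=np.zeros_like(g);m[165:255,235:330]=(g[165:255,235:330]<60)*255
c=max(cv2.findContours(m,0,1)[0],key=cv2.contourArea);e=cv2.fitEllipse(c);print(e)
print('plunger',onz('wrist',[e[0]],.070))
q=onz('wrist',[(97,47),(445,11),(168,165),(399,144)],.036)[:,:2]
s=np.linalg.lstsq(np.c_[2*q,np.ones(4)],(q**2).sum(1),rcond=None)[0]
print('axis',s[:2],np.sqrt(s[2]+s[:2]@s[:2]),np.degrees(np.arctan2(*(q-s[:2]).T[::-1])))
s=state();print(s['tool_pos'])
```

```text
((283.3783874511719, 208.86795043945312), (60.97002029418945, 62.00973892211914), 125.67408752441406)
plunger [[ 0.48301694 -0.02201284  0.07      ]]
axis [ 0.60717042 -0.01089766] 0.1255153381749411 [  95.07596717  -84.65543772  140.37285362 -130.0946437 ]
[ 0.46524416 -0.05026759  0.2028621 ]
```

>>> arm_command --rows '[{"twist": [0,0,0],"slide": [17,-28,30],"fingers": 1},{"twist": [0,0,0],"slide": [17,-28,60],"fingers": 1},{"twist": [0,0,0],"slide": [17,-28,90],"fingers": 1},{"twist": [0,0,0],"slide": [17,-28,108],"fingers": 1},{"twist": [0,0,0],"slide": [17,-28,115],"fingers": 1},{"twist": [0,0,0],"slide": [17,-28,115],"fingers": 1},{"twist": [0,0,0],"slide": [17,-28,115],"fingers": 1},{"twist": [0,0,0],"slide": [17,-28,115],"fingers": 1}]'

```text
clock: 2.32
tool_pos: [0.484, -0.0224, 0.0901]
orientation: [[1.0, -0.0, 0.003], [-0.0, -1.0, -0.0], [0.003, 0.0, -1.0]]
wrist_force: [-0.2, -0.2, -0.4]
finger_gap: 0.005
finger_force: 0.0
```

Run:
```python
from h import *
s=state();print(s['tool_pos'],s['wrist_force'])
cv2.imwrite("pics/w2.png",grab_frame("wrist")[:,:,::-1])
```

```text
[ 0.48399334 -0.02237621  0.09012328] [-0.21785704 -0.23416377 -0.44274263]
```

View pics/w2.png

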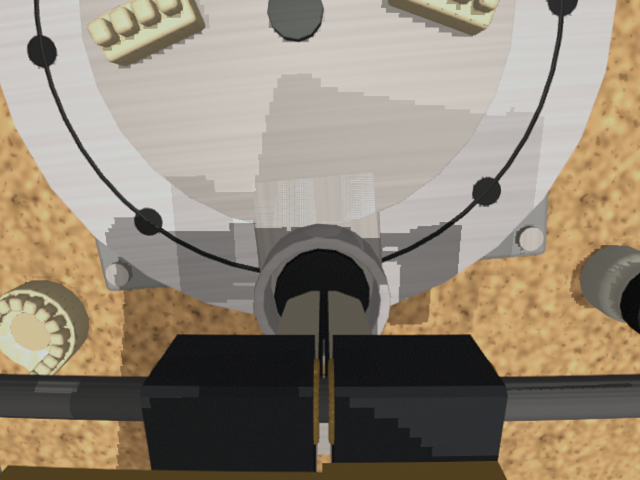

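The tips sit centred over the collar (collar centre column about 322, tips about 324). Now I'll press.

>>> arm_command --rows '[{"twist": [0,0,0],"slide": [-1,0,10],"fingers": 1},{"twist": [0,0,0],"slide": [-1,0,18],"fingers": 1},{"twist": [0,0,0],"slide": [-1,0,24],"fingers": 1},{"twist": [0,0,0],"slide": [-1,0,30],"fingers": 1},{"twist": [0,0,0],"slide": [-1,0,34],"fingers": 1},{"twist": [0,0,0],"slide": [-1,0,34],"fingers": 1},{"twist": [0,0,0],"slide": [-1,0,34],"fingers": 1},{"twist": [0,0,0],"slide": [-1,0,34],"fingers": 1}]'

```text
clock: 3.03
tool_pos: [0.4826, -0.0217, 0.0547]
orientation: [[1.0, 0.001, 0.001], [0.001, -1.0, -0.0], [0.001, 0.0, -1.0]]
wrist_force: [-0.2, -0.5, 8.0]
finger_gap: 0.002
finger_force: 3.8
```

Pressed about 15 mm with 8 N. Now push along the arc to about 20° while keeping it pressed.

>>> arm_command --rows '[{"twist": [0,0,0],"slide": [0.4,5,0],"fingers": 1},{"twist": [0,0,0],"slide": [0.8,9,0],"fingers": 1},{"twist": [0,0,0],"slide": [2,14,0],"fingers": 1},{"twist": [0,0,0],"slide": [3,20,0],"fingers": 1},{"twist": [0,0,0],"slide": [4.5,25,0],"fingers": 1},{"twist": [0,0,0],"slide": [6,30,0],"fingers": 1},{"twist": [0,0,0],"slide": [8,35,0],"fingers": 1},{"twist": [0,0,0],"slide": [10,40,0],"fingers": 1},{"twist": [0,0,0],"slide": [12.5,45,0],"fingers": 1},{"twist": [0,0,0],"slide": [15,50,0],"fingers": 1},{"twist": [0,0,0],"slide": [15,50,0],"fingers": 1},{"twist": [0,0,0],"slide": [15,50,0],"fingers": 1}]'

```text
clock: 4.03
tool_pos: [0.4978, -0.0721, 0.0548]
orientation: [[1.0, 0.001, 0.002], [0.001, -1.0, -0.001], [0.002, 0.001, -1.0]]
wrist_force: [0.4, -0.3, 7.2]
finger_gap: 0.004
finger_force: 3.8
```

Run:
```python
from h import *
s=state();print(s['tool_pos'],s['wrist_force'])
a=grab_frame("side")[190:310,230:400,::-1]
cv2.imwrite("pics/s2.png",cv2.resize(a,None,fx=4.5,fy=4.5,interpolation=cv2.INTER_CUBIC))
```

```text
[ 0.49779516 -0.07205848  0.05478525] [ 0.3500703  -0.28405105  7.17249836]
```

View pics/s2.png

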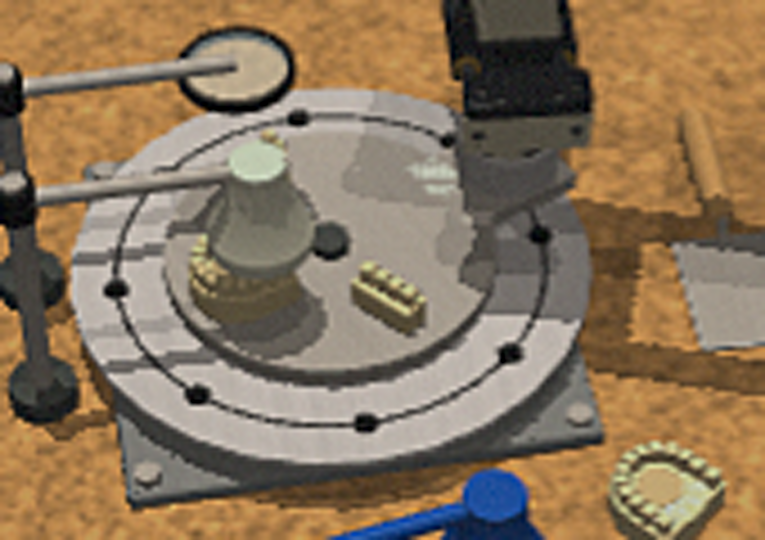

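The table turned the right way, about 20°, and the cast is moving toward the lamp. I'll lift the tips to just above the plunger's up height, still inside the collar, and keep pushing.

>>> arm_command --rows '[{"twist": [0,0,0],"slide": [0,0,-8],"fingers": 1},{"twist": [0,0,0],"slide": [0,0,-15],"fingers": 1},{"twist": [0,0,0],"slide": [2.5,4.5,-15],"fingers": 1},{"twist": [0,0,0],"slide": [5.5,9.5,-15],"fingers": 1},{"twist": [0,0,0],"slide": [9,14,-15],"fingers": 1},{"twist": [0,0,0],"slide": [12,18,-15],"fingers": 1},{"twist": [0,0,0],"slide": [16,22,-15],"fingers": 1},{"twist": [0,0,0],"slide": [19.5,26.5,-15],"fingers": 1},{"twist": [0,0,0],"slide": [23.5,30,-15],"fingers": 1},{"twist": [0,0,0],"slide": [27.5,34,-15],"fingers": 1},{"twist": [0,0,0],"slide": [30,36,-15],"fingers": 1},{"twist": [0,0,0],"slide": [30,36,-15],"fingers": 1}]'

```text
clock: 5.08
tool_pos: [0.5279, -0.1066, 0.069]
orientation: [[1.0, 0.001, 0.001], [0.001, -1.0, 0.002], [0.001, -0.002, -1.0]]
wrist_force: [0.3, 4.2, 4.7]
finger_gap: 0.006
finger_force: 3.3
```

An upward force of 4.7 N at z = 0.069 suggests the plunger has snapped up under the tips. I'll nudge further to see whether it resists.

>>> arm_command --rows '[{"twist": [0,0,0],"slide": [0,0,-3],"fingers": 1},{"twist": [0,0,0],"slide": [1.5,1.5,-3],"fingers": 1},{"twist": [0,0,0],"slide": [3,2.5,-3],"fingers": 1},{"twist": [0,0,0],"slide": [4,3.5,-3],"fingers": 1},{"twist": [0,0,0],"slide": [4,3.5,-3],"fingers": 1},{"twist": [0,0,0],"slide": [4,3.5,-3],"fingers": 1}]'

```text
clock: 5.58
tool_pos: [0.5307, -0.1111, 0.0718]
orientation: [[1.0, 0.001, -0.0], [0.001, -1.0, 0.0], [-0.0, -0.0, -1.0]]
wrist_force: [-0.3, 2.9, 0.7]
finger_gap: 0.006
finger_force: 1.0
```

>>> arm_command --rows '[{"twist": [0,0,0],"slide": [1,1,0],"fingers": 1},{"twist": [0,0,0],"slide": [2,1.5,0],"fingers": 1},{"twist": [0,0,0],"slide": [3,2.5,0],"fingers": 1},{"twist": [0,0,0],"slide": [3,2.5,0],"fingers": 1},{"twist": [0,0,0],"slide": [3,2.5,0],"fingers": 1}]'

```text
clock: 6.0
tool_pos: [0.5342, -0.1141, 0.0724]
orientation: [[1.0, 0.001, 0.001], [0.001, -1.0, -0.001], [0.001, 0.001, -1.0]]
wrist_force: [-1.0, -0.2, -0.7]
finger_gap: 0.002
finger_force: 0.0
```

Run:
```python
from h import *
s=state();print(s['tool_pos'],s['wrist_force'])
a=grab_frame("side")[190:310,230:400,::-1]
cv2.imwrite("pics/s3.png",cv2.resize(a,None,fx=4.5,fy=4.5,interpolation=cv2.INTER_CUBIC))
```

```text
[ 0.53420752 -0.11413872  0.07244534] [-1.02264297 -0.20870525 -0.74117086]
```

View pics/s3.png

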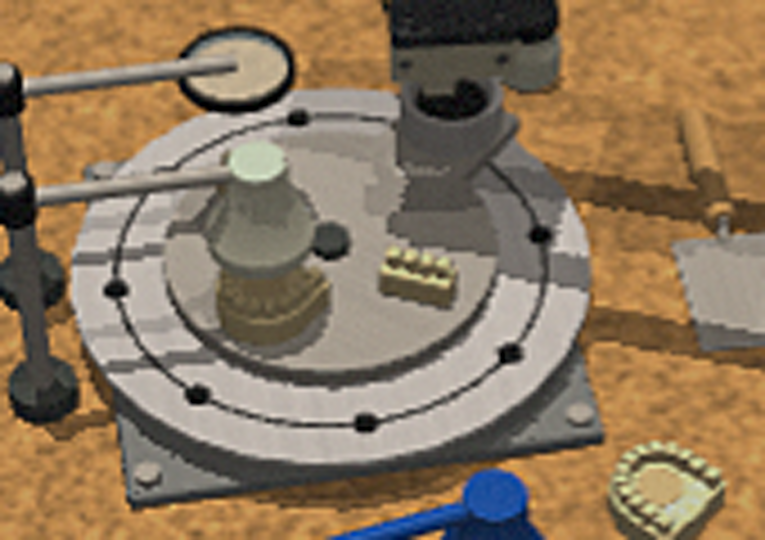

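The cast now sits nearly under the lamp, with the collar at about (450,98) in the crop and little force on the tips. I'll push on in small steps to feel for the lock.

>>> arm_command --rows '[{"twist": [0,0,0],"slide": [1,1,0],"fingers": 1},{"twist": [0,0,0],"slide": [2,1.5,0],"fingers": 1},{"twist": [0,0,0],"slide": [3,2.5,0],"fingers": 1},{"twist": [0,0,0],"slide": [3,2.5,0],"fingers": 1},{"twist": [0,0,0],"slide": [3,2.5,0],"fingers": 1}]'

```text
clock: 6.47
tool_pos: [0.5369, -0.116, 0.0722]
orientation: [[1.0, 0.001, -0.0], [0.001, -1.0, 0.0], [-0.0, -0.0, -1.0]]
wrist_force: [-0.1, 0.0, 0.4]
finger_gap: 0.006
finger_force: 0.4
```

Run:
```python
from h import *
s=state();print(s['tool_pos'],s['wrist_force'])
p=onz('side',(np.array([(450,98)])+.5)/4.5-.5+[230,190],.078)[0];print(p,np.degrees(np.arctan2(p[1]+.012,p[0]-.6055)))
```

```text
[ 0.53688609 -0.1160009   0.07218839] [-0.0550387   0.00060508  0.36088402]
[ 0.52666786 -0.10185032  0.078     ] -131.26280243805763
```

The tip has more lead than expected and meets no force. I'll lift clear and look.

>>> arm_command --rows '[{"twist": [0,0,0],"slide": [0,0,-10],"fingers": 1},{"twist": [0,0,0],"slide": [-5,0,-40],"fingers": 1},{"twist": [0,0,0],"slide": [-30,0,-70],"fingers": 1},{"twist": [0,0,0],"slide": [-50,0,-100],"fingers": 1},{"twist": [0,0,0],"slide": [-50,0,-110],"fingers": 1},{"twist": [0,0,0],"slide": [-50,0,-110],"fingers": 1},{"twist": [0,0,0],"slide": [-50,0,-110],"fingers": 1},{"twist": [0,0,0],"slide": [-50,0,-110],"fingers": 1}]'

```text
clock: 7.13
tool_pos: [0.4866, -0.1158, 0.1808]
orientation: [[1.0, 0.001, -0.002], [0.001, -1.0, 0.001], [-0.002, -0.001, -1.0]]
wrist_force: [0.2, -0.3, -0.6]
finger_gap: 0.003
finger_force: 0.0
```

Run:
```python
from h import *
s=state();print(s['clock'],s['tool_pos'],s['wrist_force'])
cv2.imwrite("pics/w4.png",grab_frame("wrist")[:,:,::-1])
```

```text
7.1333 [ 0.48662247 -0.11581125  0.18077911] [ 0.17186761 -0.29082281 -0.57787956]
```

View pics/w4.png

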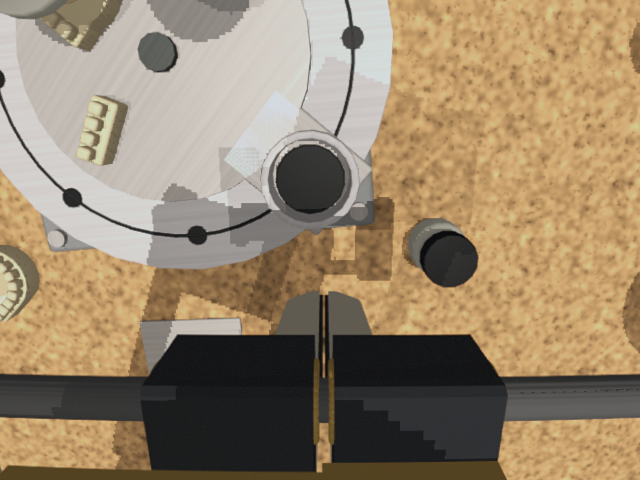

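The wrist view shows the collar clear of the tips with the plunger at about (309,179), and holes at (72,198), (197,235) and (353,37). I'll measure the angle, and judge the plunger's height from its offset relative to the rim.

Run:
```python
from h import *
im=cv2.imread("pics/w4.png");g=im.max(2)
def big(m): return max(cv2.findContours(m.astype(np.uint8)*255,0,1)[0],key=cv2.contourArea)
b=np.zeros(g.shape,bool);b[140:220,265:355]=1
e=cv2.fitEllipse(big((g<60)&b));print('plunger',e)
cam=state();h=None
o,_=ray('wrist',[e[0]]);print('cam z',o[2])
for z in(.07,.06):
    q=onz('wrist',[e[0],(72,198),(197,235),(353,37)],z if 0 else .036)[:,:2]
    p=onz('wrist',[e[0]],z)[0]
    l=onz('wrist',[(e[0][0]-e[1][0]/2,e[0][1]),(e[0][0]+e[1][0]/2,e[0][1])],z);print(z,p,'width',np.linalg.norm(l[0]-l[1]))
    for ax in ([.606,-.011],[.607,-.0109]):
        v=p[:2]-ax;hh=q[1:]-ax
        print(np.linalg.norm(v),np.degrees(np.arctan2(v[1],v[0])),'holes',np.degrees(np.arctan2(hh[:,1],hh[:,0])).round(1),np.linalg.norm(hh,axis=1).round(4))
```

```text
plunger ((309.8977966308594, 178.79931640625), (67.10942077636719, 68.03850555419922), 157.8717498779297)
cam z 0.34629125122765947
0.07 [ 0.52779461 -0.10672925  0.07      ] width 0.04278023224639809
0.12361299286155798 -129.24688434852575 holes [ 139.8 -175.3  -84.6] [0.1258 0.1247 0.1243]
0.12432513278009746 -129.57462765748613 holes [ 140.2 -175.3  -85.1] [0.1265 0.1257 0.1243]
0.06 [ 0.52652723 -0.10640546  0.06      ] width 0.044328606726455284
0.1241697378599677 -129.79430487554586 holes [ 139.8 -175.3  -84.6] [0.1258 0.1247 0.1243]
0.12488859209133507 -130.11744200972433 holes [ 140.2 -175.3  -85.1] [0.1265 0.1257 0.1243]
```

The angle matches the hole (-130°), and the plunger's apparent size (67.6 px, against 66.6 expected if up and 64.2 if down) says it is up. To be sure it's locked, I'll push once more inside the collar and feel for resistance.

>>> arm_command --rows '[{"twist": [0,0,0],"slide": [20,0,25],"fingers": 1},{"twist": [0,0,0],"slide": [47,-1,55],"fingers": 1},{"twist": [0,0,0],"slide": [47,-1,85],"fingers": 1},{"twist": [0,0,0],"slide": [47,-1,98],"fingers": 1},{"twist": [0,0,0],"slide": [47,-1,106],"fingers": 1},{"twist": [0,0,0],"slide": [47,-1,107],"fingers": 1},{"twist": [0,0,0],"slide": [50,1,107],"fingers": 1},{"twist": [0,0,0],"slide": [52,3,107],"fingers": 1},{"twist": [0,0,0],"slide": [54,5,107],"fingers": 1},{"twist": [0,0,0],"slide": [55,6,107],"fingers": 1},{"twist": [0,0,0],"slide": [55,6,107],"fingers": 1},{"twist": [0,0,0],"slide": [55,6,107],"fingers": 1}]'

```text
clock: 8.18
tool_pos: [0.5429, -0.1222, 0.078]
orientation: [[1.0, 0.001, 0.002], [0.001, -1.0, -0.0], [0.002, 0.0, -1.0]]
wrist_force: [-6.0, 4.3, 9.4]
finger_gap: 0.003
finger_force: 4.7
```

Resistance of about 7 N sideways made the tip ride up on the rim, so the collar holds. I'll retreat and measure again.

>>> arm_command --rows '[{"twist": [0,0,0],"slide": [-3,-3,-10],"fingers": 1},{"twist": [0,0,0],"slide": [-6,-6,-35],"fingers": 1},{"twist": [0,0,0],"slide": [-30,-6,-65],"fingers": 1},{"twist": [0,0,0],"slide": [-55,-6,-95],"fingers": 1},{"twist": [0,0,0],"slide": [-56,-6,-107],"fingers": 1},{"twist": [0,0,0],"slide": [-56,-6,-107],"fingers": 1},{"twist": [0,0,0],"slide": [-56,-6,-107],"fingers": 1},{"twist": [0,0,0],"slide": [-56,-6,-107],"fingers": 1},{"twist": [0,0,0],"slide": [-56,-6,-107],"fingers": 1}]'

```text
clock: 8.93
tool_pos: [0.4854, -0.1157, 0.1805]
orientation: [[1.0, 0.001, -0.002], [0.001, -1.0, 0.001], [-0.002, -0.001, -1.0]]
wrist_force: [-0.5, -0.4, -1.2]
finger_gap: 0.005
finger_force: 0.0
```

Run:
```python
from h import *
s=state();im=grab_frame("wrist")[:,:,::-1];cv2.imwrite("pics/w5.png",im);g=im.max(2)
print(s['clock'],s['tool_pos'],s['wrist_force'])
b=np.zeros(g.shape,bool);b[130:230,260:365]=1
c=max(cv2.findContours(((g<60)&b).astype(np.uint8)*255,0,1)[0],key=cv2.contourArea);e=cv2.fitEllipse(c)
p=onz('wrist',[e[0]],.07)[0];v=p[:2]-[.6065,-.011];print(e,p,np.degrees(np.arctan2(v[1],v[0])),'camz',ray('wrist',[e[0]])[0][2])
```

```text
8.9333 [ 0.48543469 -0.11572896  0.18046704] [-0.48350337 -0.44426775 -1.20946994]
((310.0483093261719, 176.8373565673828), (67.27462768554688, 68.1546401977539), 153.03575134277344) [ 0.5279883  -0.10687642  0.07      ] -129.31350862635443 camz 0.3463145861411431
```

The collar moved less than 0.2 mm under that push, so it is locked in the target hole, and the plunger is up. Handing in.

```bash
python3 -c "
from bench import *
print(job_done())"
```

```text
the job is handed in; nothing more can be done
None
```

I turned the table one hole anticlockwise (+0.785 rad), bringing the horseshoe cast under the white lamp. The plunger measured as up, the collar held under a sideways push of about 7 N, and I handed the job in at about 9 s with the arm clear; no verdict was returned.

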